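# Shut the games chest

### The arm

A 6-joint arm with a two-finger parallel gripper is mounted at the origin on the work surface. World frame = base frame: x ahead of the robot, y to its left, z up, the work surface at z = 0. Lengths are in mm, angles in rad, forces in N, time in s.
With the tool pointing down it reaches from about 300 to 775 mm from the base axis. Payload 14.6 kg.
Tool frame: the origin (TCP) lies on the front face of the gripper's body, between the roots of the fingers; the fingertips stand 97 mm ahead of it and the grasp point (between the pads) lies 78 mm ahead of it; z points along the fingers, y is the line along which they close (so a half turn about z gives the same grasp; the last joint's range is limited). The gripper opens to 94 mm and grips with 3 to 60 N. Pads are 16 mm wide; open, the fingers measure 119 mm over their backs; the gripper's body (75 mm by 177 mm) begins 78 mm behind the grasp point.
Start: joints at [-1.383, 0.3, 1.521, -0, 1.321, -0.067], TCP at [138.622, -532.235, 302.646] pointing down, gripper open.
Joint ranges: [-3.03, 3.03], [-0.79, 2.21], [0.23, 2.52], [-1.04, 4.18], [0, 3.07], [-2.55, 2.55]. Speed limits (rad/s): [2.22, 2.22, 2.57, 3.14, 3.14, 3.14].

### API

Orientations are given as [roll, pitch, yaw] about the fixed x, y, z axes, in that order (R = Rz(yaw) Ry(pitch) Rx(roll)).
In Python, from cell import * gives the robot as it stands.
- The arm moves only by the tool carry_out, never from a script. Its arguments are lists of equal length, an entry for each row: "slide": the shift along the world's x, y, z scaled (see below), a list of three; "dr": the turn, a rotation vector about the world's x, y, z scaled (see below), a list of three; "gripper": the opening in per cent of the stroke, from 0 (shut) to 100 (fully open). A call has 1 to 10 rows; each row is the pose to reach, as a shift and turn from the pose commanded when the call began, turning the shorter way round; what a row does not reach only later rows make up. The controller multiplies each number of a shift by 0.25 m and each number of a turn by 360 degrees. A row lasts 1/12 s, in which the tool goes at most 41.7 mm and 7.16 degrees, less where a joint would pass 70% of its speed; a pose out of reach is approached as far as the arm can. A call with a number of a shift or a turn outside -1 to 1 is refused whole. A call with a gripper value outside its range is refused whole. The fingers move at their own pace and stop on an object; "newtons" is the grip in N (left out, the last holds). Time passes only in rows, so rows that repeat a pose let the fingers close. It gives the time, the measured TCP pose, the force, the opening and the grip force at its end, in the units of the state.
- read_state(): the state, without advancing time (a new reading comes with each control period).
- camera(name): name is "scene" or "side" or "wrist"; returns the picture (384x512x3 uint8, red, green, blue); there is no depth.
- camera_model(name): a dict with "vfov" (degrees; the focal length in pixels is half the picture's height over the tangent of half this angle, whatever the lens; pixels are square), "cx", "cy" (the principal point, pixels), "k1" (the pictures are not rectified: a ray, as slopes to the right and down, at radius r is drawn at 1 + k1 r^2 times it, then the intrinsics apply), "R" (3x3) and "t" (3): a world point X has camera coordinates R X + t. Camera axes: x right, y down, z forward; pixel columns grow to the right and rows downward; lengths in mm; the calibration is good to about 2 mm. A picture is of the moment at which its call begins: read the wrist's pose just before it. camera_model takes no time and is no camera call; for the wrist camera it gives the pose at the moment of the call.
- sign_off(): hands the job in; it is judged then, once.
The state is a dict: "clock": time; "joints": joint angles; "qd": joint speeds; "effort": joint torques, N m; "eef_pos": TCP position; "eef_rot": TCP orientation; "wrist_force": force on the tool from outside, world axes, zero at the start; "moment": the same for the moment, N m; "finger_gap": finger opening in mm; "finger_force": force on a finger pad.
Only numpy, scipy, OpenCV 4.12 (cv2) and the standard library are available. Lean on these libraries where they do the work, as an engineer would, in place of code of your own. Each camera call takes 0.05 s, during which the arm holds its last target. There are 200 camera calls.

### The job

Close up the wooden games chest with your fingertips: slide the dark lid along its grooves until it covers the dice and is fully home against the end of the chest, and push the drawer fully shut without slamming it. Only push the lid, never lift it out of its grooves, and do not disturb the ducks and the glass tumbler standing beside the chest.

Things in the scene. Friction and masses are not known exactly. Their poses are not given: they have to be found in the camera images.
- chest: Pale wooden games chest, fixed; 180 mm deep (x), 300 wide (y), 90 high over its rim. Origin: centre of its underside, on the shelf surface (z = 0). x points from drawer front to back (away from the robot), y to its left, z up. Its top is a channel along y for the lid: deck 80 mm high, rim 10 mm higher; rails' inner faces at x = -69 and 69 mm, end stops' at y = -140 and 140 mm.
- dice_well (a point): Middle of the mouth of the sunken dice well (110 mm along the chest's x, 120 mm along its y) in the chest's deck, 80 mm above the shelf surface, at x = 0, y = -75 mm in the chest's frame. The deck's +y half is solid. Axes as the chest's.
- drawer (a joint): How far the drawer is pulled out of the chest's front, in m, 0 = fully shut. It slides along the chest's x and opens towards -x; it has about 2 N of friction plus 6 N per m/s, stays where it is left, and has no latch or spring.
- drawer_front (a point): Middle of the outer face of the drawer front, moving with it; axes as the chest's. A flat dark wooden panel with a thin brass strip, no handle, 296 mm wide (y), 50 mm tall (8 to 58 mm above the shelf surface; this point at 33 mm). When shut, this point is at x = -102 mm in the chest's frame.
- lid_bar (a point): Centre of the brass bar standing on the middle of the lid; axes as the lid's. The bar is 80 mm long (x), 14 thick (y), 22 tall, from 88 to 110 mm above the shelf surface; this point at 99 mm. The lid closes towards the chest's -y; fully home at the -y end stop, this point is at x = 0, y = -72.5 mm in the chest's frame.
- lid_middle (a point): Middle of the top face of the lid's panel (under the bar), 88 mm above the shelf surface; axes as the chest's within 0.03 rad. A loose dark wooden panel 135 by 135 mm, 8 mm thick, 0.13 to 0.21 kg, lying on the deck between the rails with 1.5 mm play each side. It starts too far towards +y; sliding it takes 1 to 2 N.
- duck_a: Loose yellow plastic duck, 50 mm across, 77 mm tall; origin at the centre of its underside. Leave alone.
- duck_b: Another such duck. Leave alone.
- tumbler: Loose frosted glass tumbler holding dice, 72 mm across the mouth, 90 mm tall; origin at the centre of its underside. Leave alone.
Not all that is in view belongs to the job. Of the things that look like the part that bears lid_bar, the smallest one is meant.

How it is judged (in metres and radians):
At the end, for the whole second after the job is handed in: The drawer is within 5 mm of fully shut and the lid lies flat in its grooves within 5 mm of its end stop, over the dice (value of joint drawer below 0.005 m and y of lid_bar in the frame of chest below -0.0675 m and z of lid_bar in the frame of chest between 0.096 and 0.102 m and angle between lid_bar's own z axis and vertical below 0.05 rad); the robot touches nothing.
It fails at once if the lid is lifted or tipped out of its grooves (more than 6 mm up or 0.12 rad) (z of lid_bar in the frame of chest above 0.105 m or angle between lid_bar's own z axis and vertical above 0.12 rad).
It fails at once if the drawer is slammed (faster than 0.4 m/s) (velocity of joint drawer below -0.4 m/s).
It fails at once if a duck or the tumbler is shifted more than 10 mm or tipped (distance of any of duck_a, duck_b, tumbler from where it was at the start of the episode above 0.01 m or angle between any of duck_a, duck_b, tumbler's own z axis and vertical above 0.3 rad).
It also fails if it takes over 51 s, if anything falls off the work surface, if the arm or the gripper's body presses on something with over 40 N, if the wrist force passes 120 N, or if a joint passes its speed limit or range.

## Working session

There is one attempt and no reset: what is moved stays moved. The work goes in short steps, Python scripts to look and compute and a tool call to move; the robot and the scene stay as the last step left them, time stands still between calls to the robot, and variables do not carry over. Pictures are saved under pics/ and viewed, at most 10 in all, crops included, and the job is handed in when it is done.

Besides the shell and the picture viewer there is one more tool, called after "Call:" by a JSON object that holds its "method" and its "body". carry_out: Moves the arm, as the interface text tells. Its arguments: {"type":"object","properties":{"slide":{"type":"array","items":{"type":"array","items":{"type":"number","minimum":-1,"maximum":1}}},"dr":{"type":"array","items":{"type":"array","items":{"type":"number","minimum":-1,"maximum":1}}},"gripper":{"type":"array","items":{"type":"number"}},"newtons":{"type":"number"}},"required":["slide","dr","gripper"]}

```bash
mkdir -p pics; ls; python3 - <<'E'
from cell import *
import cv2,numpy as np
s=read_state();print(s)
for n in("scene","side"):
    m=camera_model(n);print(n,{k:np.round(v,3).tolist() for k,v in m.items()})
    cv2.imwrite(f"pics/{n}0.png",camera(n)[:,:,::-1])
E
```

```text
pics
{'clock': 0.0, 'joints': array([-1.38259272e+00,  3.00455268e-01,  1.52159945e+00, -1.58689618e-05,
        1.32068160e+00, -6.65984555e-02]), 'qd': array([-9.38621353e-04,  1.57808449e-03, -4.55693498e-04, -5.14414084e-05,
       -2.37361776e-03, -1.47922163e-03]), 'effort': array([ 1.92975247e-03, -5.31812096e+01, -3.52735806e+01,  7.08930963e-02,
        2.44248100e-02, -5.76898401e-05]), 'eef_pos': array([ 138.59597113, -532.09092834,  302.08717823]), 'eef_rot': array([-3.14045050e+00, -6.07734954e-05,  2.54805962e-01]), 'wrist_force': array([-0.18621076,  0.0199061 , -0.02687868]), 'moment': array([0.03647025, 0.03982676, 0.0408442 ]), 'finger_force': 0.0, 'finger_gap': 93.6664258677578}
scene {'vfov': 45.0, 'cx': 258.666, 'cy': 195.615, 'k1': 0.034, 'R': [[-0.038, 0.999, -0.008], [0.747, 0.024, -0.664], [-0.664, -0.031, -0.747]], 't': [33.821, -310.412, 1661.683]}
side {'vfov': 42.574, 'cx': 261.283, 'cy': 188.108, 'k1': 0.014, 'R': [[-0.835, -0.55, 0.018], [-0.378, 0.55, -0.745], [0.4, -0.629, -0.667]], 't': [420.143, 249.461, 1045.404]}
```

View pics/scene0.png

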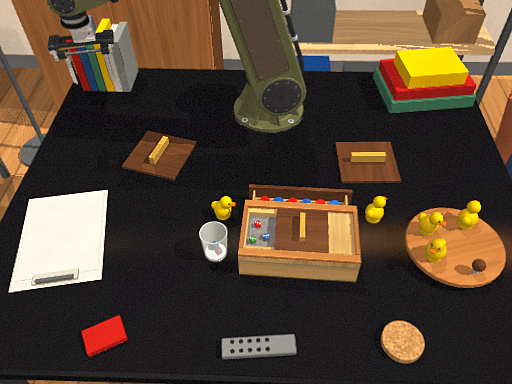

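View pics/side0.png

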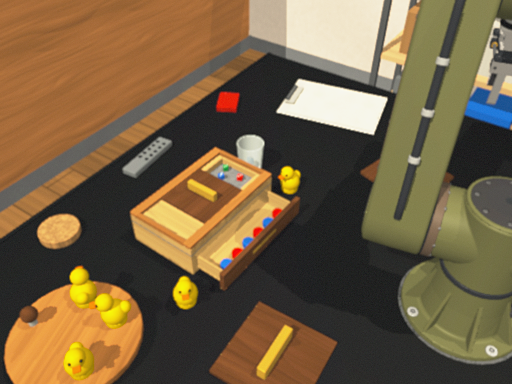

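The scene picture shows three lid-and-bar lookalikes: the panel at (160,155), the panel at (368,160), and the lid in the chest at (303,228). The chest lid fits: it lies in the grooves, is nearest the camera and yet looks smallest. The dice well is on its left, the ducks are at (223,208) and (375,210), and the tumbler is at (214,241). I'll confirm in an enlarged crop.

```bash
cat > h.py <<'E'
import numpy as np,cv2
from cell import *
def ray(n,uv,m=None):
    m=m or camera_model(n); f=192/np.tan(np.radians(m["vfov"]/2))
    K=np.array([[f,0,m["cx"]],[0,f,m["cy"]],[0,0,1]])
    p=cv2.undistortPoints(np.array([[uv]],float),K,np.array([m["k1"],0,0,0.]))[0,0]
    R=np.array(m["R"]);return -R.T@np.array(m["t"]),R.T@np.array([*p,1])
def onz(n,uv,z,m=None):
    c,d=ray(n,uv,m);return c+d*(z-c[2])/d[2]
E
python3 - <<'E'
import cv2
a=cv2.imread("pics/scene0.png")[125:285,195:395]
cv2.imwrite("pics/crop1.png",cv2.resize(a,None,fx=4,fy=3.75,interpolation=cv2.INTER_CUBIC)[:600])
b=cv2.imread("pics/side0.png")[140:320,125:325]
cv2.imwrite("pics/crop2.png",cv2.resize(b,None,fx=3.3,fy=3.3,interpolation=cv2.INTER_CUBIC))
E
```

```text
(no output)
```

View pics/crop1.png

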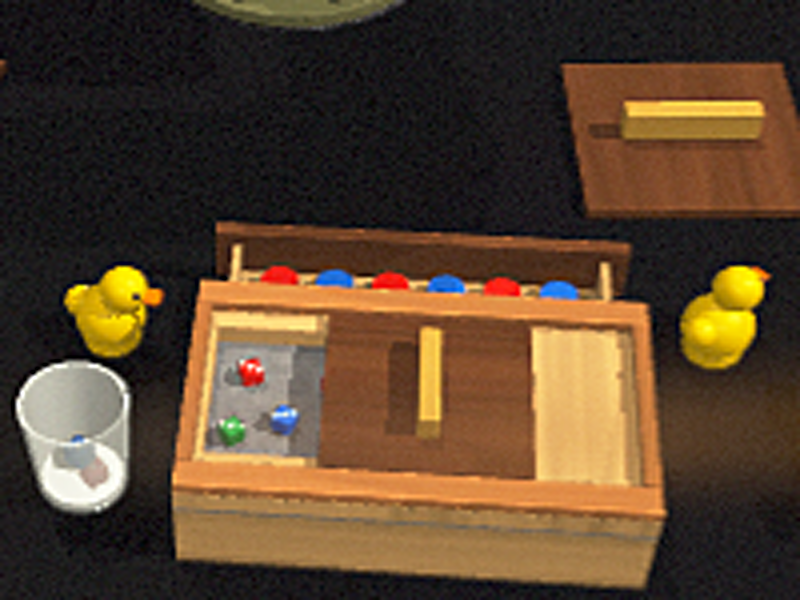

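View pics/crop2.png

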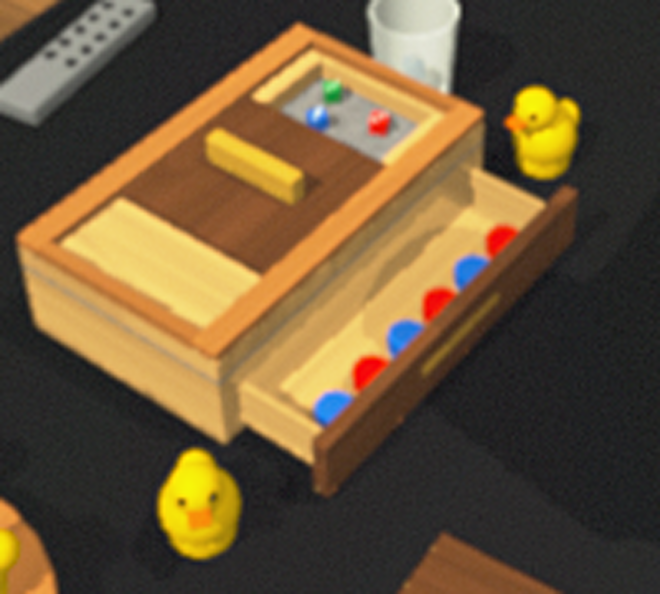

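The enlarged crops confirm it: the lid in the chest, with its bar at scene (303,226) and side (203,189), is the smallest one and lies in the grooves. The drawer is open towards the robot, and its top edge runs from side (299,199) to (221,273).

```bash
python3 - <<'E'
from h import *
S={'scene':[(245.5,200.2),(357,206.3),(361.3,262.9),(238.5,255.1)],'side':[(271.7,174.8),(189.5,247.6),(131.1,211.8),(216.5,147.6)]}
L=np.array([(-90,-150),(-90,150),(90,150),(90,-150)],float)
for n,c in S.items():
    P=np.array([onz(n,u,90)[:2] for u in c]);M,_=cv2.estimateAffinePartial2D(L,P)
    ctr=P.mean(0);q=P-ctr;yaw=np.arctan2((L[:,0]*q[:,1]-L[:,1]*q[:,0]).sum(),(L*q).sum())
    print(n,P.round().tolist(),'c',ctr.round(1),'yaw',yaw.round(4))
    Ri=np.array([[np.cos(yaw),np.sin(yaw)],[-np.sin(yaw),np.cos(yaw)]])
    pts={'scene':{'bar':((302.5,224.5),110),'drA':((249,184.5),58),'drB':((353,190),58),'duckA':((222,219),5),'duckB':((374.5,222),5),'tum':((215,257),5)},
     'side':{'bar':((202.9,187.9),110),'drA':((299.2,198.6),58),'drB':((221,273),58),'duckA':((290,192),5),'duckB':((186,306),5)}}[n]
    for k,(u,z) in pts.items():
        w=onz(n,u,z)[:2];print(k,w.round(1),'chest',(Ri@(w-ctr)).round(1))
E
```

```text
scene [[514.0, -49.0], [526.0, 249.0], [705.0, 241.0], [692.0, -56.0]] c [609.2  96.4] yaw -0.0413
bar [608.  101.3] chest [-1.5  4.8]
drA [425.6 -45. ] chest [-177.6 -148.8]
drB [437.8 251.9] chest [-177.7  148.3]
duckA [ 513.  -118.7] chest [ -87.3 -218.8]
duckB [509.7 312.6] chest [-108.4  212. ]
tum [ 642.8 -125.5] chest [  42.6 -220.3]
side [[504.0, -45.0], [519.0, 252.0], [696.0, 243.0], [683.0, -56.0]] c [600.4  98.5] yaw -0.0499
bar [598.3 105.5] chest [-2.5  6.9]
drA [420.1 -40. ] chest [-173.2 -147.4]
drB [440.8 249.1] chest [-166.9  142.4]
duckA [478.3 -99.7] chest [-112.1 -204.1]
duckB [476.  326.4] chest [-135.6  221.4]
```

Call:
{"method": "carry_out", "body": {"slide": [[0.68, 0.99, 0], [0.68, 0.99, 0], [0.68, 0.99, 0], [0.68, 0.99, 0], [0.68, 0.99, 0], [0.68, 0.99, 0], [0.68, 0.99, 0], [0.68, 0.99, 0], [0.68, 0.99, 0], [0.68, 0.99, 0]], "dr": [[0, 0, -0.048], [0, 0, -0.048], [0, 0, -0.048], [0, 0, -0.048], [0, 0, -0.048], [0, 0, -0.048], [0, 0, -0.048], [0, 0, -0.048], [0, 0, -0.048], [0, 0, -0.048]], "gripper": [0, 0, 0, 0, 0, 0, 0, 0, 0, 0], "newtons": 20}}

```text
clock: 0.93
eef_pos: [308.6, -284.8, 302.6]
eef_rot: [3.141, 0.0, -0.045]
wrist_force: [-0.6, 0.2, 0.9]
finger_gap: 30.9
finger_force: 0.0
```

Call:
{"method": "carry_out", "body": {"slide": [[0.68, 0.99, 0], [0.68, 0.99, 0], [0.68, 0.99, 0], [0.68, 0.99, 0], [0.68, 0.99, 0], [0.68, 0.99, 0], [0.68, 0.99, 0], [0.68, 0.99, 0], [0.68, 0.99, 0], [0.68, 0.99, 0]], "dr": [[0, 0, 0], [0, 0, 0], [0, 0, 0], [0, 0, 0], [0, 0, 0], [0, 0, 0], [0, 0, 0], [0, 0, 0], [0, 0, 0], [0, 0, 0]], "gripper": [0, 0, 0, 0, 0, 0, 0, 0, 0, 0]}}

```text
clock: 1.77
eef_pos: [478.5, -38.6, 302.2]
eef_rot: [3.141, 0.001, -0.047]
wrist_force: [0.0, 0.4, -0.1]
finger_gap: 0.4
finger_force: 0.0
```

Call:
{"method": "carry_out", "body": {"slide": [[0.52, 0.79, 0], [0.52, 0.79, 0], [0.52, 0.79, 0], [0.52, 0.79, 0], [0.52, 0.79, 0], [0.52, 0.79, 0], [0.52, 0.79, 0], [0.52, 0.79, 0]], "dr": [[0, 0, 0], [0, 0, 0], [0, 0, 0], [0, 0, 0], [0, 0, 0], [0, 0, 0], [0, 0, 0], [0, 0, 0]], "gripper": [0, 0, 0, 0, 0, 0, 0, 0]}}

```text
clock: 2.43
eef_pos: [609.1, 158.6, 301.9]
eef_rot: [3.141, 0.001, -0.048]
wrist_force: [-0.1, -0.6, 0.0]
finger_gap: 0.3
finger_force: 0.0
```

```bash
python3 - <<'E'
from h import *
import pickle
m=camera_model("wrist");im=camera("wrist");pickle.dump(m,open("w1.pkl","wb"))
cv2.imwrite("pics/w1.png",im[:,:,::-1]);print({k:np.round(v,3).tolist() for k,v in m.items()},read_state()['eef_pos'])
E
```

```text
{'vfov': 59.995, 'cx': 250.358, 'cy': 189.208, 'k1': -0.077, 'R': [[-0.049, -0.999, 0.0], [-0.966, 0.047, 0.254], [-0.254, 0.012, -0.967]], 't': [188.642, 553.923, 542.279]} [608.76076752 157.99340712 302.28924856]
```

View pics/w1.png

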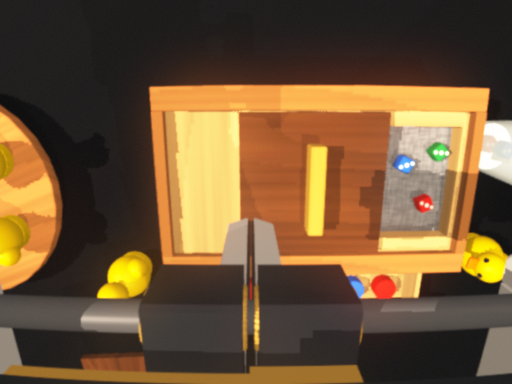

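The wrist view shows the bar's top face from (317,145) to (315,235). The rim corners are at (151,87), (488,89), (467,271) and (162,266), and the closed fingertips are at about (251,222).

```bash
python3 - <<'E'
from h import *
import pickle
m=pickle.load(open("w1.pkl","rb"))
P=np.array([onz("wrist",u,90,m)[:2] for u in [(467,271),(162,266),(151,87),(488,89)]])
L=np.array([(-90,-150),(-90,150),(90,150),(90,-150)],float)
c=P.mean(0);q=P-c;yaw=np.arctan2((L[:,0]*q[:,1]-L[:,1]*q[:,0]).sum(),(L*q).sum());print(P.round(),c.round(1),yaw)
Ri=np.array([[np.cos(yaw),np.sin(yaw)],[-np.sin(yaw),np.cos(yaw)]])
for k,u,z in [('bar ctop',(316,190),110),('bar +y top',(306,190),110),('barfront',(315,235),110),('barback',(317,145),110),('lid+y',(240,180),88),('lid-y',(386,180),88)]:
    w=onz("wrist",u,z,m)[:2];print(k,w.round(1),(Ri@(w-c)).round(1))
E
```

```text
[[508. -57.]
 [531. 250.]
 [699. 240.]
 [687. -56.]] [606.2  94.2] -0.05093782908738461
bar ctop [606.6 103.2] [-0.  9.]
bar +y top [607.1 111.8] [-0.1 17.6]
barfront [565.3 104. ] [-41.3   7.7]
barback [645.1 102.4] [38.4 10.2]
lid+y [613.4 168.5] [ 3.4 74.6]
lid-y [607.   33.7] [  3.8 -60.4]
```

Call:
{"method": "carry_out", "body": {"slide": [[-0.004, 0, -0.15], [-0.004, 0, -0.3], [-0.004, 0, -0.4], [-0.004, 0, -0.44], [-0.004, 0, -0.44], [-0.004, 0, -0.44]], "dr": [[0, 0, 0], [0, 0, 0], [0, 0, 0], [0, 0, 0], [0, 0, 0], [0, 0, 0]], "gripper": [0, 0, 0, 0, 0, 0]}}

```text
clock: 2.98
eef_pos: [608.1, 159.1, 194.2]
eef_rot: [-3.141, -0.001, -0.048]
wrist_force: [-1.0, -0.2, 0.4]
finger_gap: 0.4
finger_force: 0.0
```

Call:
{"method": "carry_out", "body": {"slide": [[-0.001, -0.02, 0], [-0.002, -0.04, 0], [-0.003, -0.06, 0], [-0.004, -0.08, 0], [-0.005, -0.1, 0], [-0.006, -0.12, 0], [-0.007, -0.14, 0], [-0.008, -0.16, 0], [-0.009, -0.18, 0], [-0.01, -0.2, 0]], "dr": [[0, 0, 0], [0, 0, 0], [0, 0, 0], [0, 0, 0], [0, 0, 0], [0, 0, 0], [0, 0, 0], [0, 0, 0], [0, 0, 0], [0, 0, 0]], "gripper": [0, 0, 0, 0, 0, 0, 0, 0, 0, 0]}}

```text
clock: 3.82
eef_pos: [605.1, 109.9, 192.7]
eef_rot: [-3.141, -0.0, -0.047]
wrist_force: [0.0, 1.8, -0.1]
finger_gap: 0.6
finger_force: 0.6
```

Call:
{"method": "carry_out", "body": {"slide": [[-0.001, -0.02, 0], [-0.002, -0.04, 0], [-0.003, -0.06, 0], [-0.004, -0.08, 0], [-0.005, -0.1, 0], [-0.006, -0.12, 0], [-0.007, -0.14, 0], [-0.008, -0.16, 0], [-0.009, -0.18, 0], [-0.009, -0.2, 0]], "dr": [[0, 0, 0], [0, 0, 0], [0, 0, 0], [0, 0, 0], [0, 0, 0], [0, 0, 0], [0, 0, 0], [0, 0, 0], [0, 0, 0], [0, 0, 0]], "gripper": [0, 0, 0, 0, 0, 0, 0, 0, 0, 0]}}

```text
clock: 4.65
eef_pos: [602.8, 59.8, 192.7]
eef_rot: [-3.142, -0.0, -0.047]
wrist_force: [-0.3, 0.2, 0.5]
finger_gap: 0.7
finger_force: 0.6
```

```bash
python3 - <<'E'
from h import *
import pickle
s=read_state();m=camera_model("wrist");im=camera("wrist");pickle.dump(m,open("w2.pkl","wb"))
cv2.imwrite("pics/w2.png",im[:,:,::-1]);print(s['eef_pos'],s['wrist_force'])
E
```

```text
[602.84085806  59.78072232 192.67688769] [-0.30299439  0.16572616  0.4683006 ]
```

View pics/w2.png

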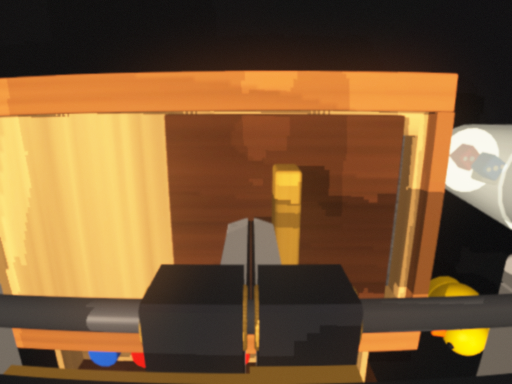

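The lid's -y edge is at (402,130) and the end stop's inner rim edge is at about (432,130). The bar is at (287,190) and the finger is behind it.

```bash
python3 - <<'E'
from h import *
import pickle
m=pickle.load(open("w2.pkl","rb"));im=cv2.imread("pics/w2.png")
for u,z in [((402,130),88),((425,130),80),((433,130),90),((452,130),90),((168,130),88)]: print(u,z,onz("wrist",u,z,m).round(1))
print(im[130,395:460:2].tolist())
E
```

```text
(402, 130) 88 [657.2 -27.8  88. ]
(425, 130) 80 [656.  -45.5  80. ]
(433, 130) 90 [656.8 -44.9  90. ]
(452, 130) 90 [656.5 -56.3  90. ]
(168, 130) 88 [663.1 103.6  88. ]
[[33, 70, 130], [34, 69, 130], [34, 69, 128], [33, 67, 128], [49, 97, 153], [78, 147, 206], [83, 156, 216], [111, 204, 248], [115, 210, 249], [114, 211, 249], [116, 211, 250], [118, 213, 250], [119, 223, 252], [121, 225, 253], [114, 214, 250], [101, 191, 242], [59, 122, 192], [41, 89, 158], [42, 89, 157], [42, 88, 157], [51, 109, 190], [61, 137, 228], [62, 138, 230], [62, 138, 230], [62, 138, 229], [61, 137, 229], [63, 139, 230], [62, 138, 229], [71, 141, 227], [136, 160, 180], [146, 164, 170], [148, 167, 172], [161, 181, 186]]
```

Call:
{"method": "carry_out", "body": {"slide": [[-0.001, -0.014, 0], [-0.001, -0.028, 0], [-0.002, -0.04, 0], [-0.002, -0.048, 0], [-0.002, -0.052, 0], [-0.002, -0.052, 0]], "dr": [[0, 0, 0], [0, 0, 0], [0, 0, 0], [0, 0, 0], [0, 0, 0], [0, 0, 0]], "gripper": [0, 0, 0, 0, 0, 0]}}

```text
clock: 5.2
eef_pos: [602.4, 47.0, 192.6]
eef_rot: [3.141, 0.0, -0.047]
wrist_force: [0.5, -0.0, -0.0]
finger_gap: 0.2
finger_force: 0.0
```

Call:
{"method": "carry_out", "body": {"slide": [[0, -0.004, 0], [0, -0.008, 0], [0, -0.008, 0]], "dr": [[0, 0, 0], [0, 0, 0], [0, 0, 0]], "gripper": [0, 0, 0]}}

```text
clock: 5.45
eef_pos: [602.4, 45.2, 192.6]
eef_rot: [3.142, 0.0, -0.047]
wrist_force: [0.4, -0.3, -0.4]
finger_gap: 0.9
finger_force: 0.0
```

Call:
{"method": "carry_out", "body": {"slide": [[0, -0.004, 0], [0, -0.004, 0]], "dr": [[0, 0, 0], [0, 0, 0]], "gripper": [0, 0]}}

```text
clock: 5.62
eef_pos: [602.4, 44.2, 192.6]
eef_rot: [3.142, 0.0, -0.047]
wrist_force: [0.7, 0.4, -0.4]
finger_gap: 0.4
finger_force: 0.1
```

```bash
python3 - <<'E'
from h import *
import pickle
s=read_state();m=camera_model("wrist");im=camera("wrist")[:,:,::-1]
cv2.imwrite("pics/w3.png",im);print(s['eef_pos'],s['wrist_force'])
for r in(130,145,200):
    g=im[r,370:460].astype(int).sum(1); d=np.diff(g);i=np.where(abs(d)>50)[0]+370
    print(r,[(int(k),int(d[k-370])) for k in i],onz("wrist",(400,r),88,m)[:2].round(1))
E
```

```text
[602.3544331   44.18357698 192.60970619] [ 0.74113791  0.41837931 -0.42767333]
130 [(408, 63), (425, -111), (426, -136), (427, -51), (431, 97), (432, 106), (433, 55)] [656.8 -42.2]
145 [(403, 61), (406, 55), (407, 60), (424, 68), (425, 101), (426, 62), (441, -52), (442, -65)] [648.3 -42.7]
200 [(401, 54), (417, -81), (418, -71), (443, 66), (444, 86), (445, 76)] [615.5 -44.8]
```

View pics/w3.png

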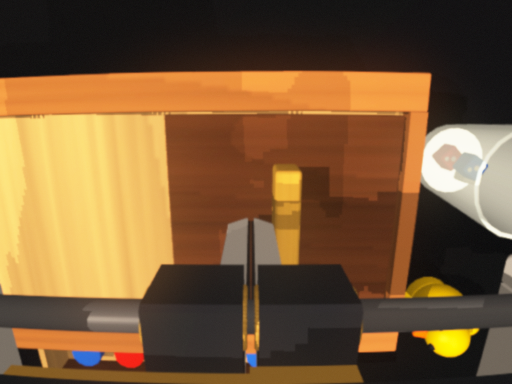

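The lid's edge at (402,130) nearly meets the stop at (407,130), with about 1–2 mm left. I'll nudge on until the force shows.

Call:
{"method": "carry_out", "body": {"slide": [[0, -0.004, 0], [0, -0.004, 0]], "dr": [[0, 0, 0], [0, 0, 0]], "gripper": [0, 0]}}

```text
clock: 5.83
eef_pos: [602.4, 43.2, 192.6]
eef_rot: [3.142, 0.0, -0.047]
wrist_force: [-0.5, -0.3, -1.0]
finger_gap: 0.4
finger_force: 0.1
```

Call:
{"method": "carry_out", "body": {"slide": [[0, -0.003, 0], [0, -0.003, 0]], "dr": [[0, 0, 0], [0, 0, 0]], "gripper": [0, 0]}}

```text
clock: 6.0
eef_pos: [602.4, 42.4, 192.6]
eef_rot: [-3.142, 0.0, -0.047]
wrist_force: [0.4, 0.3, 0.2]
finger_gap: 0.8
finger_force: 0.1
```

Call:
{"method": "carry_out", "body": {"slide": [[0, -0.003, 0], [0, -0.003, 0]], "dr": [[0, 0, 0], [0, 0, 0]], "gripper": [0, 0]}}

```text
clock: 6.17
eef_pos: [602.2, 42.0, 192.6]
eef_rot: [-3.141, 0.0, -0.047]
wrist_force: [-0.6, 3.7, 1.5]
finger_gap: 0.5
finger_force: 1.9
```

```bash
python3 - <<'E'
from h import *
s=read_state();im=camera("wrist")[:,:,::-1]
print(s['eef_pos'],s['wrist_force'])
c=np.hstack([cv2.resize(x[105:300,370:440],None,fx=3,fy=3,interpolation=cv2.INTER_CUBIC) for x in (cv2.imread("pics/w3.png"),im)])
cv2.imwrite("pics/c4.png",c)
E
```

```text
[602.2316248   42.01114018 192.6447336 ] [-0.56984311  3.65620267  1.48839358]
```

View pics/c4.png

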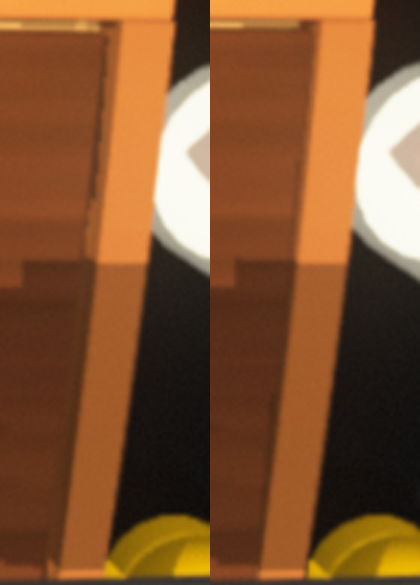

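The lid is home: the gap is gone and the force rose to 3.7 N. I'll back off, lift, and go round to the drawer front at about world (431,103).

Call:
{"method": "carry_out", "body": {"slide": [[0, 0.02, 0], [0, 0.06, 0], [0, 0.06, 0.1], [0, 0.06, 0.24], [-0.1, 0.1, 0.24], [-0.25, 0.15, 0.24], [-0.4, 0.2, 0.24], [-0.55, 0.24, 0.24], [-0.7, 0.24, 0.24], [-0.85, 0.24, 0.24]], "dr": [[0, 0, 0], [0, 0, 0], [0, 0, 0], [0, 0, 0], [0, 0, 0], [0, 0, 0], [0, 0, 0], [0, 0, 0], [0, 0, 0], [0, 0, 0]], "gripper": [0, 0, 0, 0, 0, 0, 0, 0, 0, 0]}}

```text
clock: 7.05
eef_pos: [388.0, 102.5, 252.5]
eef_rot: [3.141, -0.001, -0.046]
wrist_force: [0.5, 0.6, 0.6]
finger_gap: 0.3
finger_force: 0.0
```

Call:
{"method": "carry_out", "body": {"slide": [[0, 0, 0], [0, 0, -0.1], [0, 0, -0.25], [0, 0, -0.4], [0, 0, -0.46], [0, 0, -0.46], [0, 0, -0.46]], "dr": [[0, 0, 0], [0, 0, 0], [0, 0, 0], [0, 0, 0], [0, 0, 0], [0, 0, 0], [0, 0, 0]], "gripper": [0, 0, 0, 0, 0, 0, 0]}}

```text
clock: 7.63
eef_pos: [390.2, 102.1, 137.9]
eef_rot: [3.141, 0.001, -0.046]
wrist_force: [-0.1, 0.6, 0.3]
finger_gap: 0.6
finger_force: 0.0
```

Call:
{"method": "carry_out", "body": {"slide": [[0.036, -0.002, 0], [0.072, -0.003, 0], [0.108, -0.005, 0], [0.144, -0.006, 0], [0.18, -0.008, 0], [0.216, -0.01, 0], [0.252, -0.011, 0], [0.288, -0.013, 0], [0.324, -0.014, 0], [0.36, -0.016, 0]], "dr": [[0, 0, 0], [0, 0, 0], [0, 0, 0], [0, 0, 0], [0, 0, 0], [0, 0, 0], [0, 0, 0], [0, 0, 0], [0, 0, 0], [0, 0, 0]], "gripper": [0, 0, 0, 0, 0, 0, 0, 0, 0, 0]}}

```text
clock: 8.47
eef_pos: [480.7, 97.7, 137.6]
eef_rot: [-3.142, 0.0, -0.047]
wrist_force: [-2.2, 0.8, 1.6]
finger_gap: 0.3
finger_force: 1.3
```

Call:
{"method": "carry_out", "body": {"slide": [[0.012, 0, 0], [0.024, -0.001, 0], [0.028, -0.001, 0], [0.032, -0.002, 0], [0.036, -0.002, 0], [0.036, -0.002, 0]], "dr": [[0, 0, 0], [0, 0, 0], [0, 0, 0], [0, 0, 0], [0, 0, 0], [0, 0, 0]], "gripper": [0, 0, 0, 0, 0, 0]}}

```text
clock: 8.97
eef_pos: [488.8, 97.3, 137.6]
eef_rot: [3.142, 0.0, -0.047]
wrist_force: [-1.2, 0.2, -1.3]
finger_gap: 0.5
finger_force: 0.6
```

Call:
{"method": "carry_out", "body": {"slide": [[0.008, 0, 0], [0.016, -0.001, 0], [0.016, -0.001, 0]], "dr": [[0, 0, 0], [0, 0, 0], [0, 0, 0]], "gripper": [0, 0, 0]}}

```text
clock: 9.22
eef_pos: [493.0, 97.0, 137.6]
eef_rot: [-3.142, 0.0, -0.047]
wrist_force: [-2.7, 1.8, -0.5]
finger_gap: 0.3
finger_force: 1.2
```

Call:
{"method": "carry_out", "body": {"slide": [[0.006, 0, 0], [0.012, 0, 0], [0.012, 0, 0]], "dr": [[0, 0, 0], [0, 0, 0], [0, 0, 0]], "gripper": [0, 0, 0]}}

```text
clock: 9.47
eef_pos: [493.8, 97.1, 137.6]
eef_rot: [3.141, 0.007, -0.047]
wrist_force: [-26.3, -0.4, 18.8]
finger_gap: 0.7
finger_force: 13.1
```

The force rose sharply to 26 N at x = 493.8, so the drawer is fully shut. I'll back off, lift clear and check.

Call:
{"method": "carry_out", "body": {"slide": [[-0.02, 0, 0], [-0.1, 0, 0], [-0.25, 0, 0], [-0.4, 0, 0.1], [-0.4, 0, 0.25], [-0.4, -0.05, 0.4], [-0.4, -0.2, 0.5], [-0.4, -0.35, 0.5], [-0.4, -0.5, 0.5], [-0.4, -0.5, 0.5]], "dr": [[0, 0, 0], [0, 0, 0], [0, 0, 0], [0, 0, 0], [0, 0, 0], [0, 0, 0], [0, 0, 0], [0, 0, 0], [0, 0, 0], [0, 0, 0]], "gripper": [0, 0, 0, 0, 0, 0, 0, 0, 0, 0]}}

```text
clock: 10.3
eef_pos: [396.0, -32.7, 263.6]
eef_rot: [3.14, -0.003, -0.052]
wrist_force: [-0.2, 0.8, 0.6]
finger_gap: 0.9
finger_force: 0.0
```

```bash
python3 - <<'E'
from h import *
a=camera("scene")[150:290,195:395,::-1];b=camera("side")[130:320,125:325,::-1]
f=lambda x:cv2.resize(x,(400,int(x.shape[0]*2)),interpolation=cv2.INTER_CUBIC)
a,b=f(a),f(b);cv2.imwrite("pics/end.png",np.hstack([cv2.copyMakeBorder(a,0,b.shape[0]-a.shape[0],0,0,cv2.BORDER_CONSTANT),b]))
E
```

```text
(no output)
```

View pics/end.png

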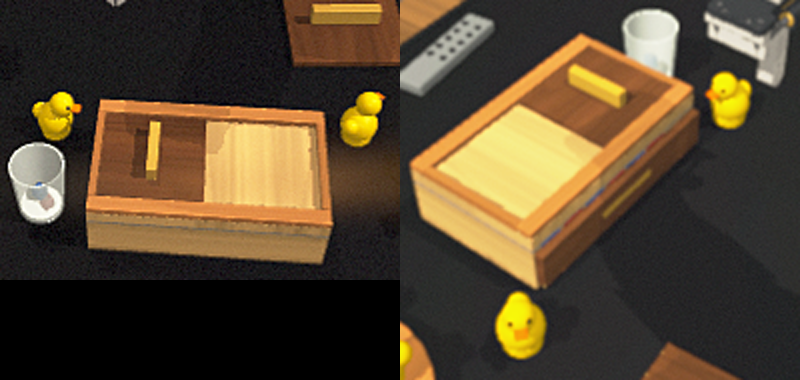

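The lid covers the dice well against the -y stop (left half), the drawer front sits flush (right half), and the ducks and tumbler are undisturbed.

```bash
python3 -c "
from cell import *
print(sign_off())"
```

```text
the job is handed in; nothing more can be done
None
```

The lid is home over the dice, the drawer is shut, the ducks and tumbler look undisturbed in the final pictures, and the job is handed in; no verdict came back.

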